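# Point out the bearing face that is to be filed

### The job

Show the fitter which face still has to be filed: starting at the end with the tongue, slowly trace the C-shaped top face of the bronze half-bearing with your fingertips, following the middle of its wall right round to the plain end, with the tips pointing down and no more than about a centimetre above the face. A light touch does no harm, but do not press on the bearing, shift it or lift it, and leave everything else on the bench as it is. Finish with the hand raised well clear, at least 10 cm above the face.

Things in the scene. Friction and masses are not known exactly. Their poses are not given: they have to be found in the camera images.
- bearing: the work: bronze half-bearing, loose, 1.6 kg, a C (half ring) seen from above: radii 70 and 50 mm, wall 20 mm, flat top face 50 mm above the bench. Origin: centre of the arc, on the underside. In its frame the C runs from +x (end with the tongue) through +y to -x (plain end). Tongue: block 18 mm wide, standing 24 mm out from the outer wall at the +x end, as high as the wall
- p1 (a point): point 1 of 7 on the bearing's top face, on the middle line of the wall (radius 60 mm): the end that has the tongue (start); 28 degrees of arc (29 mm) between neighbours, the first and last 6 degrees (6 mm) in from the ends of the C
- p2 (a point): point 2 of 7 on the bearing's top face, on the middle line of the wall (radius 60 mm): next; 28 degrees of arc (29 mm) between neighbours, the first and last 6 degrees (6 mm) in from the ends of the C
- p3 (a point): point 3 of 7 on the bearing's top face, on the middle line of the wall (radius 60 mm): next; 28 degrees of arc (29 mm) between neighbours, the first and last 6 degrees (6 mm) in from the ends of the C
- p4 (a point): point 4 of 7 on the bearing's top face, on the middle line of the wall (radius 60 mm): the middle of the C; 28 degrees of arc (29 mm) between neighbours, the first and last 6 degrees (6 mm) in from the ends of the C
- p5 (a point): point 5 of 7 on the bearing's top face, on the middle line of the wall (radius 60 mm): next; 28 degrees of arc (29 mm) between neighbours, the first and last 6 degrees (6 mm) in from the ends of the C
- p6 (a point): point 6 of 7 on the bearing's top face, on the middle line of the wall (radius 60 mm): next; 28 degrees of arc (29 mm) between neighbours, the first and last 6 degrees (6 mm) in from the ends of the C
- p7 (a point): point 7 of 7 on the bearing's top face, on the middle line of the wall (radius 60 mm): the plain end (finish); 28 degrees of arc (29 mm) between neighbours, the first and last 6 degrees (6 mm) in from the ends of the C
- plain_shell: a second bronze half-bearing of the same size but WITHOUT a tongue: leave it alone. Origin: centre of its arc, on its underside.
- bush: steel bush, 32 mm across, 30 mm high, standing inside the hollow of the bearing, lower than its top face; origin under its centre
- nut: dark hexagon nut, 30 mm across flats, 16 mm high; origin under its centre
- tin: small open aluminium tin, 60 mm across, 35 mm high; origin under its centre
- file: flat file lying on the bench, 340 mm long, blue handle 28 mm thick; origin on its underside near the middle
- wrench: spanner 220 mm long lying on the bench
- hammer: hammer 260 mm long lying on the bench, near the far side
- oil: grey plastic oil bottle, 60 mm across, 120 mm high, near the far side; origin under its centre
Mind the look-alikes: they are no part of the job. What is shaped like the bearing but turquoise is not meant.

How it is judged:
By the outcome, as a careful person would: the job done as asked, in the order asked, and still so for the second after the job is handed in, with the robot touching nothing.
It also fails if it takes over 48 s, if anything falls off the work surface, if the arm or the gripper's body presses on something with over 40 N, if the wrist force passes 120 N, or if a joint passes its speed limit or range.

### The arm

A 6-joint arm with a two-finger parallel gripper is mounted at the origin on the work surface. World frame = base frame: x ahead of the robot, y to its left, z up, the work surface at z = 0. Lengths are in mm, angles in rad, forces in N, time in s.
With the tool pointing down it reaches from about 375 to 975 mm from the base axis. Payload 3.8 kg.
Tool frame: the origin (TCP) lies between the finger pads; the fingertips stand finger_overhang ahead of it and the grasp point (between the pads) lies 6 mm ahead of it (finger_overhang is the distance from the TCP to the fingertips, in mm); x points along the fingers, y is the direction in which the jaws open and shut, and the axes are right-handed (so a half turn about x gives the same grasp; the last joint's range is limited). The gripper opens to 88 mm and grips with 3 to 60 N. Pads are 18 mm wide; open, the fingers measure 123 mm over their backs; the gripper's body (75 mm by 187 mm) begins 45 mm behind the grasp point.
Start: joints at [-1.153, 0.264, 1.604, -0, 1.274, -0.037], TCP at [296.51, -606.383, 263.706] pointing down, gripper open.
Joint ranges: [-2.63, 2.63], [-0.94, 2.18], [0.31, 2.57], [-1.31, 4.45], [0, 2.66], [-2.55, 2.55]. Speed limits (rad/s): [2.57, 2.57, 3.14, 3.14, 3.14, 3.14].

### API

Orientations are given as [roll, pitch, yaw] about the fixed x, y, z axes, in that order (R = Rz(yaw) Ry(pitch) Rx(roll)).
In Python, from station import * gives the robot as it stands. The module is installed in compiled form; this text tells all that it offers.
- The arm moves only by the tool arm_command, never from a script. Its argument "deltas" is a list of rows, each a list of 3 entries, a list of its own where there are three numbers: the turn, a rotation vector about the tool's x, y, z in degrees, then the shift along the tool's x, y, z in m, then the finger opening in m, from 0 to 0.0881. In form: [[[ax, ay, az], [tx, ty, tz], hand], ...]. A call has 1 to 20 rows; each row is the pose to reach, as a shift and turn from the pose commanded when the call began, along the tool's axes at that moment; what a row does not reach only later rows make up. A row lasts 1/12 s, in which the tool goes at most 41.7 mm and 7.16 degrees, less where a joint would pass 70% of its speed; a pose out of reach is approached as far as the arm can. A call with a gripper value outside its range is refused whole. The fingers move at their own pace and stop on an object; "grip_force" is the grip in N (left out, the last holds). Time passes only in rows, so rows that repeat a pose let the fingers close. It gives the time, the measured TCP pose, the force and the opening at its end, in the units of the state.
- get_state(): the state, without advancing time (a new reading comes with each control period).
- snapshot(name): name is "scene" or "top"; returns the picture (384x512x3 uint8, blue, green, red); there is no depth.
- camera_model(name): a dict with "K" (3x3 intrinsics, pixels), "k1" (the pictures are not rectified: a ray, as slopes to the right and down, at radius r is drawn at 1 + k1 r^2 times it, then the intrinsics apply), "camera_from_world" (4x4, takes a point from world to camera coordinates). Camera axes: x right, y down, z forward; pixel columns grow to the right and rows downward; lengths in mm; the calibration is good to about 2 mm. A picture is of the moment at which its call begins. camera_model takes no time and is no camera call.
- sign_off(): hands the job in, once; it reports no verdict.
The state is a dict: "clock": time; "joint_positions": joint angles; "joint_velocities": joint speeds; "tau": joint torques, N m; "tool_pos": TCP position; "eef_rot": TCP orientation; "wrist_force": force on the tool from outside, world axes, zero at the start; "torque": the same for the moment, N m; "width": finger opening in mm.
Only numpy, scipy, OpenCV 4.12 (cv2) and the standard library are available. Lean on these libraries where they do the work, as an engineer would, in place of code of your own. Each camera call takes 0.05 s, during which the arm holds its last target. There are 200 camera calls.

## Working session

There is one attempt and no reset: what is moved stays moved. The work goes in short steps, Python scripts to look and compute and a tool call to move; the robot and the scene stay as the last step left them, time stands still between calls to the robot, and variables do not carry over. Pictures are saved under pics/ and viewed, about 8 in all and at most 12, crops included, and the job is handed in when it is done.

Besides the shell and the picture viewer there is one more tool, called after "Emit:" as name(argument=value, ...), one argument or row to a line, values as JSON. arm_command: Moves the arm, as the interface text tells. Its arguments: {"type":"object","properties":{"deltas":{"type":"array"},"grip_force":{"type":"number"}},"required":["deltas"]}

```bash
mkdir -p pics; python3 - <<'E'
from station import *
import cv2,numpy as np
for n in ("scene","top"):
    cv2.imwrite(f"pics/{n}0.png",cv2.resize(snapshot(n),(800,600),interpolation=cv2.INTER_CUBIC)); c=camera_model(n); print(n,c["K"],c["k1"],np.round(np.array(c["camera_from_world"]),3))
s=get_state();print(s)
E
```

```text
scene [[446.5481613    0.         253.32214106]
 [  0.         446.5481613  195.00853497]
 [  0.           0.           1.        ]] 0.03700684756554325 [[-4.850000e-01  8.740000e-01  2.500000e-02  2.941190e+02]
 [ 4.590000e-01  2.790000e-01 -8.440000e-01 -2.145040e+02]
 [-7.440000e-01 -3.980000e-01 -5.360000e-01  1.645122e+03]
 [ 0.000000e+00  0.000000e+00  0.000000e+00  1.000000e+00]]
top [[417.54718244   0.         257.06638278]
 [  0.         417.54718244 188.4690578 ]
 [  0.           0.           1.        ]] 0.037728722425337195 [[-5.00000e-03 -1.00000e+00 -2.10000e-02  2.46200e+00]
 [-9.88000e-01  8.00000e-03 -1.57000e-01  5.97258e+02]
 [ 1.57000e-01  2.00000e-02 -9.87000e-01  9.88736e+02]
 [ 0.00000e+00  0.00000e+00  0.00000e+00  1.00000e+00]]
{'clock': 0.1, 'joint_positions': array([-1.15293458e+00,  2.64649505e-01,  1.60519067e+00, -1.30685202e-05,
        1.27368827e+00, -3.68798381e-02]), 'joint_velocities': array([-0.00033008, -0.00014728, -0.00238282, -0.00158162, -0.00042261,
       -0.00111667]), 'tau': array([-4.66645474e-05, -5.03618932e+01, -3.58071649e+01,  7.30804377e-02,
        2.33863428e-02, -6.20446303e-05]), 'tool_pos': array([ 296.25694655, -605.88038891,  262.55678535]), 'eef_rot': array([-1.60122486,  1.5688605 ,  1.99511322]), 'wrist_force': array([0.23929072, 0.49272887, 0.60388902]), 'torque': array([-0.01114874, -0.01645659, -0.03612727]), 'width': 87.98366634155329}
```

View pics/scene0.png

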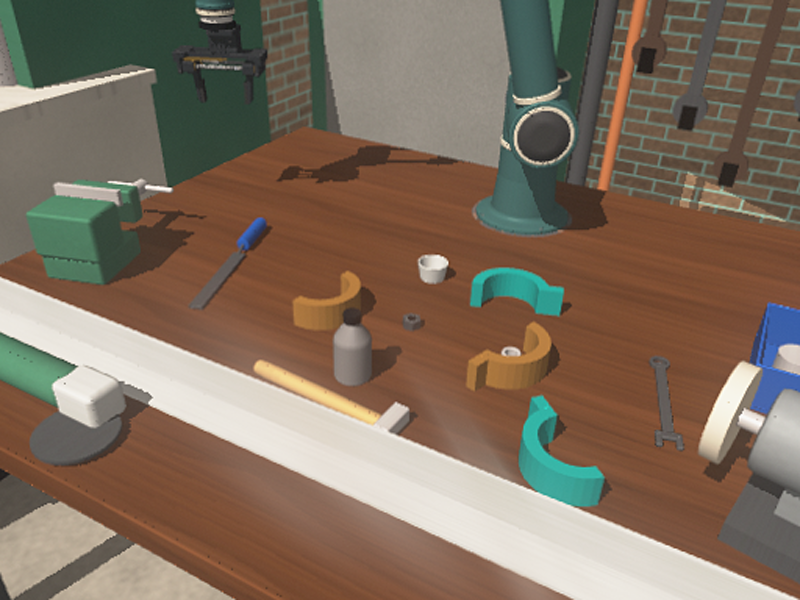

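View pics/top0.png

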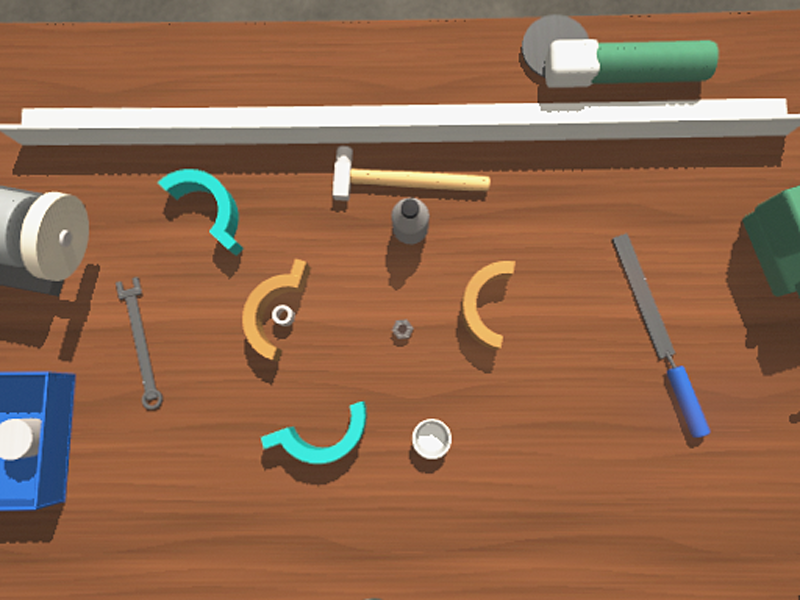

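The tongued bronze bearing is at about (275,310) in the 800-px top view, with its tongue at (300,270). The bush stands inside it and the plain shell is at (490,305). In the scene view the bearing is at about (515,360).

```bash
cat > h.py <<'E'
from station import *
import cv2,numpy as np
def ray(n,px,z):
    c=camera_model(n);K=np.array(c["K"]);T=np.array(c["camera_from_world"]);k=c["k1"]
    px=np.asarray(px,float).reshape(-1,1,2)
    u=cv2.undistortPoints(px,K,np.array([k,0,0,0.]))[:,0]
    d=np.c_[u,np.ones(len(u))]@T[:3,:3]; o=-T[:3,:3].T@T[:3,3]
    return (o+d*((z-o[2])/d[:,2])[:,None])[:,:2]
def proj(n,P):
    c=camera_model(n);T=np.array(c["camera_from_world"])
    return cv2.projectPoints(np.asarray(P,float).reshape(-1,3),cv2.Rodrigues(T[:3,:3])[0],T[:3,3],np.array(c["K"]),np.array([c["k1"],0,0,0.]))[0][:,0]
E
python3 - <<'E'
from h import *
import station
from scipy.optimize import least_squares
print([a for a in dir(station) if not a.startswith('__')], getattr(station,'finger_overhang',None))
im=snapshot("top");hsv=cv2.cvtColor(im,cv2.COLOR_BGR2HSV)
print(im[198,int(250*.64)-1], hsv[int(310*.64),int(249*.64)], im[int(268*.64),int(300*.64)])
x=hsv.copy()
m=cv2.inRange(hsv,(12,110,190),(25,255,255))
n,l,s,c=cv2.connectedComponentsWithStats(m)
for i in range(1,n):
    if s[i,4]>100: print(i,s[i],c[i])
i=[i for i in range(1,n) if s[i,4]>300 and c[i][0]<220 and c[i][0]>140][0]
M=(l==i).astype(np.uint8)
cv2.imwrite("pics/m.png",cv2.resize(np.hstack([im[150:250,130:230],cv2.merge([M*255]*3)[150:250,130:230]]),(800,400),interpolation=0))
P=ray("top",np.argwhere(M)[:,::-1],50)
cn=max(cv2.findContours(M,cv2.RETR_EXTERNAL,cv2.CHAIN_APPROX_NONE)[0],key=len)[:,0]
Q=ray("top",cn,50)
# robust fit: each contour pt near R=70 or 50 circle (contour pixels lie ~0.6mm inside)
f=lambda c:(lambda r:np.minimum(abs(r-69),abs(r-51)))(np.hypot(*(Q-c).T))
best=None
g0=P.mean(0)
for dx in range(-60,61,15):
  for dy in range(-60,61,15):
    r=least_squares(f,g0+[dx,dy],loss='soft_l1',f_scale=2)
    if best is None or r.cost<best.cost: best=r
C=best.x;print("C",C,best.cost,np.median(f(C)))
r=np.hypot(*(P-C).T);a=np.degrees(np.arctan2(*(P-C).T[::-1]))%360
print("pix r",np.percentile(r,[1,5,50,95,99]))
w=(r>52)&(r<68); print("wall ang hist",np.histogram(a[w],np.arange(0,361,10)))
print("ang min max",np.percentile(a[w],[0,1,99,100]))
print("tongue pts ang",np.median(a[r>75]),P[r>75].mean(0),r.max())
E
```

```text
['IKError', 'camera_model', 'finger_overhang', 'get_state', 'sign_off', 'snapshot'] 25.0
[ 93 175 233] [ 18 153 233] [ 97 179 235]
6 [224 111  90   9 194] [270.61340206 115.79896907]
12 [155 165  41  65 707] [170.57142857 195.57850071]
13 [296 167  34  56 637] [309.08791209 191.86813187]
C [563.90159593 180.98618081] 804.8692859852778 1.021515923111231
pix r [49.47311777 50.87512137 61.85197277 82.21719005 91.74982877]
wall ang hist (array([24, 27, 26, 27, 27, 26, 27, 28, 28, 30, 27, 27, 28, 27, 27, 28,  7,
        0,  0,  0,  0,  0,  0,  0,  0,  0,  0,  0,  0,  0,  0,  0,  0,  0,
       22, 27]), array([  0,  10,  20,  30,  40,  50,  60,  70,  80,  90, 100, 110, 120,
       130, 140, 150, 160, 170, 180, 190, 200, 210, 220, 230, 240, 250,
       260, 270, 280, 290, 300, 310, 320, 330, 340, 350, 360]))
ang min max [  1.73382148   1.8337418  359.16540126 359.56328866]
tongue pts ang 348.6189365401854 [646.66379361 164.22136292] 94.5823968644266
```

View pics/m.png

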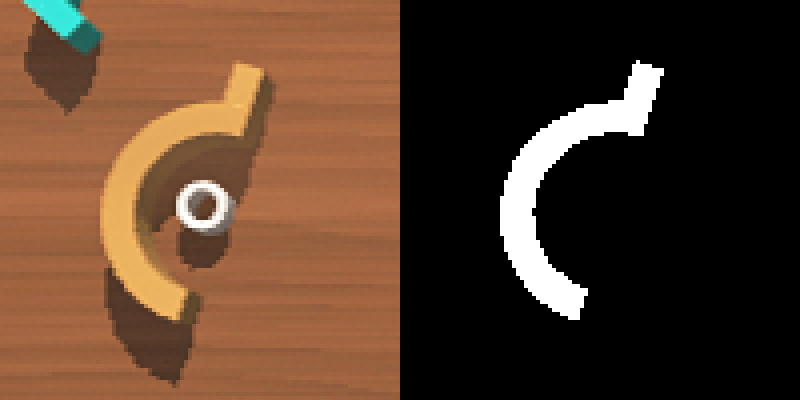

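The mask is clean. The wall runs from about -17.8° at the tongue counter-clockwise to about 162.5°, and its radii are 50 to 70 mm as given. I'll cross-check it in the scene view, then work out the approach.

```bash
cat >> h.py <<'E'
from scipy.spatial.transform import Rotation as Ro
C=np.array([563.9,181.0]);PHI=-17.7
def path(d): # d: degrees along C in bearing frame
    a=np.radians(PHI+np.asarray(d,float)); return C+60*np.c_[np.cos(a),np.sin(a)]
def R(s): return Ro.from_euler('xyz',s["eef_rot"]).as_matrix()
E
python3 - <<'E'
from h import *
im=snapshot("scene");s=get_state()
o=cv2.resize(im,None,fx=4,fy=4,interpolation=cv2.INTER_CUBIC)
for p in proj("scene",[[*q,50] for q in path(6+28*np.arange(7))]): cv2.circle(o,tuple(int(v) for v in p*4+1.5),3,(255,0,255),-1)
a=np.radians(PHI+np.arange(0,181,4))
for r in(50,70):
  for p in proj("scene",np.c_[C+r*np.c_[np.cos(a),np.sin(a)],50+0*a]): cv2.circle(o,tuple(int(v) for v in p*4+1.5),1,(255,0,0),-1)
x,y=(proj("scene",[[*C,50]])[0]*4).astype(int)
cv2.imwrite("pics/s1.png",o[y-200:y+200,x-260:x+260])
print(np.round(R(s),4), s["tool_pos"]); p=np.array([*path([6])[0],0])
print("p1",p,"delta tool to p1 z=200:",R(s).T@(p+[0,0,200]-s["tool_pos"]))
E
```

```text
[[-6.000e-04  4.393e-01 -8.984e-01]
 [ 1.300e-03 -8.984e-01 -4.393e-01]
 [-1.000e+00 -1.400e-03 -0.000e+00]] [ 296.35350427 -606.02184268  262.87240532]
p1 [622.65336864 168.83276228   0.        ] delta tool to p1 z=200: [  63.67333054 -552.67205825 -633.5009887 ]
```

View pics/s1.png

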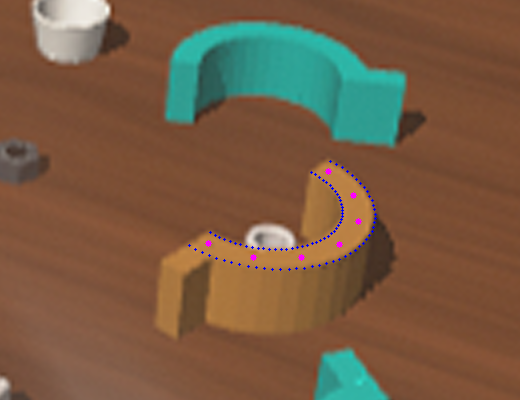

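The overlay matches the bronze top face in the scene view to about 1–2 mm. I'll travel high to p1 while closing the fingers and turning the tool so that its y axis lies along world x.

Emit:
arm_command(
  deltas=[
    [[-64, 0, 0], [0, -0.553, -0.6335], 0],
    [[-64, 0, 0], [0, -0.553, -0.6335], 0],
    [[-64, 0, 0], [0, -0.553, -0.6335], 0],
    [[-64, 0, 0], [0, -0.553, -0.6335], 0],
    [[-64, 0, 0], [0, -0.553, -0.6335], 0],
    [[-64, 0, 0], [0, -0.553, -0.6335], 0],
    [[-64, 0, 0], [0, -0.553, -0.6335], 0],
    [[-64, 0, 0], [0, -0.553, -0.6335], 0],
    [[-64, 0, 0], [0, -0.553, -0.6335], 0],
    [[-64, 0, 0], [0, -0.553, -0.6335], 0],
    [[-64, 0, 0], [0, -0.553, -0.6335], 0],
    [[-64, 0, 0], [0, -0.553, -0.6335], 0],
    [[-64, 0, 0], [0, -0.553, -0.6335], 0],
    [[-64, 0, 0], [0, -0.553, -0.6335], 0],
    [[-64, 0, 0], [0, -0.553, -0.6335], 0],
    [[-64, 0, 0], [0, -0.553, -0.6335], 0],
    [[-64, 0, 0], [0, -0.553, -0.6335], 0],
    [[-64, 0, 0], [0, -0.553, -0.6335], 0],
    [[-64, 0, 0], [0, -0.553, -0.6335], 0],
    [[-64, 0, 0], [0, -0.553, -0.6335], 0],
  ],
)

```text
clock: 1.87
tool_pos: [620.0, 163.8, 263.5]
eef_rot: [-0.628, 1.571, -2.197]
wrist_force: [1.3, -1.1, 0.4]
width: 0.2
```

```bash
python3 - <<'E'
from h import *
snapshot("top");snapshot("top");s=get_state()
print(np.round(R(s),4), s["tool_pos"],s["clock"],s["joint_positions"]); p=np.array([*path([6])[0],0])
print(R(s).T@(p+[0,0,100]-s["tool_pos"]))
E
```

```text
[[ 4.0e-04  1.0e+00  6.1e-03]
 [ 2.2e-03  6.1e-03 -1.0e+00]
 [-1.0e+00  4.0e-04 -2.2e-03]] [620.97685864 167.15241202 263.00139557] 1.9667 [0.22320108 0.20412235 1.67823052 0.00217083 1.25837322 0.21646797]
[163.00534541   1.62116955  -1.31087668]
```

Emit:
arm_command(
  deltas=[
    [[0, 0, 0], [0.035, 0.0015, -0.0015], 0],
    [[0, 0, 0], [0.065, 0.0015, -0.0015], 0],
    [[0, 0, 0], [0.095, 0.0015, -0.0015], 0],
    [[0, 0, 0], [0.12, 0.0015, -0.0015], 0],
    [[0, 0, 0], [0.14, 0.0015, -0.0015], 0],
    [[0, 0, 0], [0.15, 0.0015, -0.0015], 0],
    [[0, 0, 0], [0.158, 0.0015, -0.0015], 0],
    [[0, 0, 0], [0.163, 0.0015, -0.0015], 0],
    [[0, 0, 0], [0.163, 0.0015, -0.0015], 0],
    [[0, 0, 0], [0.163, 0.0015, -0.0015], 0],
    [[0, 0, 0], [0.163, 0.0015, -0.0015], 0],
    [[0, 0, 0], [0.163, 0.0015, -0.0015], 0],
  ],
)

```text
clock: 2.97
tool_pos: [622.3, 163.4, 102.3]
eef_rot: [1.788, 1.568, 0.218]
wrist_force: [-0.6, -0.9, 0.5]
width: 0.8
```

```bash
python3 - <<'E'
from h import *
a=snapshot("scene");b=snapshot("top");T=[]
for i in range(4): T.append(get_state()["tool_pos"]);snapshot("top")
s=get_state();print(np.round(T,2),s["clock"],s["width"],np.round(R(s),4))
p=np.array([*path([6])[0],80]);print("to start z80",R(s).T@(p-np.mean(T,0)))
o=[]
for n,im in(("scene",a),("top",b)):
    i=cv2.resize(im,None,fx=5,fy=5,interpolation=cv2.INTER_CUBIC)
    for q in proj(n,[[*p[:2],50],[*np.mean(T,0)[:2],np.mean(T,0)[2]-25]]): cv2.circle(i,tuple(int(v) for v in q*5+2),4,(255,0,255),-1)
    x,y=(proj(n,[p])[0]*5).astype(int); o.append(i[max(y-200,0):][:400,x-200:x+200])
cv2.imwrite("pics/c1.png",np.hstack(o))
d=np.arange(0,169,2.1);W=(path(6+d)-path([6]))
for k in range(4):
    w=(path(6+d[20*k:20*k+21])-path(6+d[20*k:20*k+1]))[1:]
    print([[round(u/1000,4),round(-v/1000,4)] for u,v in w])
E
```

```text
[[621.94 163.4  101.83]
 [621.74 163.35 101.58]
 [621.6  163.31 101.38]
 [621.45 163.26 101.15]] 3.2667 0.4501478692954414 [[ 4.0e-04  1.0e+00  1.1e-03]
 [ 1.0e-04  1.1e-03 -1.0e+00]
 [-1.0e+00  4.0e-04 -1.0e-04]]
to start z80 [21.48539576  0.96991075 -5.49928851]
[[np.float64(0.0004), np.float64(-0.0022)], [np.float64(0.0007), np.float64(-0.0043)], [np.float64(0.001), np.float64(-0.0065)], [np.float64(0.0011), np.float64(-0.0087)], [np.float64(0.0012), np.float64(-0.0109)], [np.float64(0.0012), np.float64(-0.0131)], [np.float64(0.0012), np.float64(-0.0153)], [np.float64(0.001), np.float64(-0.0175)], [np.float64(0.0008), np.float64(-0.0197)], [np.float64(0.0005), np.float64(-0.0219)], [np.float64(0.0001), np.float64(-0.024)], [np.float64(-0.0004), np.float64(-0.0262)], [np.float64(-0.001), np.float64(-0.0283)], [np.float64(-0.0016), np.float64(-0.0304)], [np.float64(-0.0023), np.float64(-0.0325)], [np.float64(-0.0031), np.float64(-0.0345)], [np.float64(-0.0039), np.float64(-0.0366)], [np.float64(-0.0049), np.float64(-0.0386)], [np.float64(-0.0059), np.float64(-0.0405)], [np.float64(-
[... 1940 characters left out ...]
at64(0.0042)], [np.float64(-0.0096), np.float64(0.0054)], [np.float64(-0.0113), np.float64(0.0067)], [np.float64(-0.0131), np.float64(0.0081)], [np.float64(-0.0148), np.float64(0.0095)], [np.float64(-0.0164), np.float64(0.0109)], [np.float64(-0.018), np.float64(0.0125)], [np.float64(-0.0195), np.float64(0.0141)], [np.float64(-0.0209), np.float64(0.0157)], [np.float64(-0.0223), np.float64(0.0174)], [np.float64(-0.0237), np.float64(0.0192)], [np.float64(-0.0249), np.float64(0.021)], [np.float64(-0.0261), np.float64(0.0228)], [np.float64(-0.0273), np.float64(0.0247)], [np.float64(-0.0283), np.float64(0.0266)], [np.float64(-0.0293), np.float64(0.0286)], [np.float64(-0.0302), np.float64(0.0306)]]
```

View pics/c1.png

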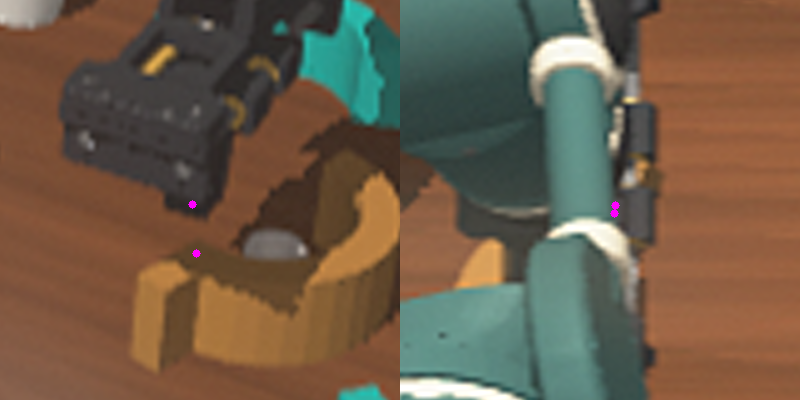

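The dots for the fingertip and p1 line up with what the picture shows. The fingertips are at about (190,210) in the left crop, above the tongue end at (197,253). The pose seemed to be still settling, so I'll correct sideways and descend to 88 mm first.

Emit:
arm_command(
  deltas=[
    [[0, 0, 0], [0.003, 0.001, -0.002], 0],
    [[0, 0, 0], [0.006, 0.001, -0.004], 0],
    [[0, 0, 0], [0.009, 0.001, -0.0055], 0],
    [[0, 0, 0], [0.011, 0.001, -0.0055], 0],
    [[0, 0, 0], [0.013, 0.001, -0.0055], 0],
    [[0, 0, 0], [0.013, 0.001, -0.0055], 0],
    [[0, 0, 0], [0.013, 0.001, -0.0055], 0],
    [[0, 0, 0], [0.013, 0.001, -0.0055], 0],
    [[0, 0, 0], [0.013, 0.001, -0.0055], 0],
    [[0, 0, 0], [0.013, 0.001, -0.0055], 0],
  ],
)

```text
clock: 4.1
tool_pos: [622.4, 168.7, 87.9]
eef_rot: [1.799, 1.57, 0.229]
wrist_force: [0.5, 0.6, -0.3]
width: 0.3
```

```bash
python3 - <<'E'
from h import *
T=[]
for i in range(12): T.append(get_state()["tool_pos"]);snapshot("scene")
s=get_state();print(np.round(T[::3],2),s["clock"],s["joint_velocities"],s["wrist_force"])
p=np.array([*path([6])[0],80]);print("to start z80",R(s).T@(p-np.mean(T[4:],0)))
E
```

```text
[[622.4  168.69  87.92]
 [622.35 168.68  87.88]
 [622.3  168.71  87.81]
 [622.24 168.72  87.71]] 4.7 [-0.00014847 -0.00080615  0.0003003   0.00192062 -0.00106101 -0.0005329 ] [0.11284973 0.33141274 0.24641508]
to start z80 [ 7.76684493  0.3780358  -0.12308939]
```

On p1, I'll go down to tips 5 mm above the face.

Emit:
arm_command(
  deltas=[
    [[0, 0, 0], [0.002, 0.0004, 0], 0],
    [[0, 0, 0], [0.004, 0.0004, 0], 0],
    [[0, 0, 0], [0.006, 0.0004, 0], 0],
    [[0, 0, 0], [0.0077, 0.0004, 0], 0],
    [[0, 0, 0], [0.0077, 0.0004, 0], 0],
    [[0, 0, 0], [0.0077, 0.0004, 0], 0],
    [[0, 0, 0], [0.0077, 0.0004, 0], 0],
    [[0, 0, 0], [0.0077, 0.0004, 0], 0],
  ],
)

```text
clock: 5.37
tool_pos: [622.7, 168.7, 80.1]
eef_rot: [2.108, 1.571, 0.538]
wrist_force: [-0.7, -0.5, 0.6]
width: 0.3
```

Emit:
arm_command(
  deltas=[
    [[0, 0, 0], [0, 0.0004, -0.0022], 0],
    [[0, 0, 0], [0, 0.0007, -0.0043], 0],
    [[0, 0, 0], [0, 0.001, -0.0065], 0],
    [[0, 0, 0], [0, 0.0011, -0.0087], 0],
    [[0, 0, 0], [0, 0.0012, -0.0109], 0],
    [[0, 0, 0], [0, 0.0012, -0.0131], 0],
    [[0, 0, 0], [0, 0.0012, -0.0153], 0],
    [[0, 0, 0], [0, 0.001, -0.0175], 0],
    [[0, 0, 0], [0, 0.0008, -0.0197], 0],
    [[0, 0, 0], [0, 0.0005, -0.0219], 0],
    [[0, 0, 0], [0, 0.0001, -0.024], 0],
    [[0, 0, 0], [0, -0.0004, -0.0262], 0],
    [[0, 0, 0], [0, -0.001, -0.0283], 0],
    [[0, 0, 0], [0, -0.0016, -0.0304], 0],
    [[0, 0, 0], [0, -0.0023, -0.0325], 0],
    [[0, 0, 0], [0, -0.0031, -0.0345], 0],
    [[0, 0, 0], [0, -0.0039, -0.0366], 0],
    [[0, 0, 0], [0, -0.0049, -0.0386], 0],
    [[0, 0, 0], [0, -0.0059, -0.0405], 0],
    [[0, 0, 0], [0, -0.0069, -0.0424], 0],
  ],
)

```text
clock: 7.03
tool_pos: [615.6, 211.3, 80.0]
eef_rot: [-1.856, 1.571, 2.858]
wrist_force: [-0.1, 1.1, 0.1]
width: 0.0
```

```bash
python3 - <<'E'
from h import *
T=[]
for i in range(8): snapshot("scene");T.append(get_state()["tool_pos"])
s=get_state();p=np.array([*path([48])[0],80]);print(np.round(T[::3],2),s["clock"],s["wrist_force"],"to 48deg:",R(s).T@(p-np.mean(T[3:],0)))
E
```

```text
[[615.39 211.6   80.02]
 [615.64 211.16  80.  ]
 [615.8  211.    80.05]] 7.4333 [ 0.22736763 -0.90724788 -0.37196102] to 48deg: [ 0.02831892 -0.03039565 -0.21797084]
```

Tracking is within 0.3 mm. I'll continue the trace.

Emit:
arm_command(
  deltas=[
    [[0, 0, 0], [0, -0.0011, -0.0019], 0],
    [[0, 0, 0], [0, -0.0024, -0.0037], 0],
    [[0, 0, 0], [0, -0.0036, -0.0055], 0],
    [[0, 0, 0], [0, -0.005, -0.0072], 0],
    [[0, 0, 0], [0, -0.0064, -0.0089], 0],
    [[0, 0, 0], [0, -0.0079, -0.0106], 0],
    [[0, 0, 0], [0, -0.0094, -0.0122], 0],
    [[0, 0, 0], [0, -0.011, -0.0137], 0],
    [[0, 0, 0], [0, -0.0126, -0.0151], 0],
    [[0, 0, 0], [0, -0.0143, -0.0166], 0],
    [[0, 0, 0], [0, -0.016, -0.0179], 0],
    [[0, 0, 0], [0, -0.0178, -0.0192], 0],
    [[0, 0, 0], [0, -0.0197, -0.0204], 0],
    [[0, 0, 0], [0, -0.0215, -0.0215], 0],
    [[0, 0, 0], [0, -0.0235, -0.0226], 0],
    [[0, 0, 0], [0, -0.0254, -0.0236], 0],
    [[0, 0, 0], [0, -0.0274, -0.0245], 0],
    [[0, 0, 0], [0, -0.0294, -0.0254], 0],
    [[0, 0, 0], [0, -0.0315, -0.0262], 0],
    [[0, 0, 0], [0, -0.0336, -0.0269], 0],
  ],
)

```text
clock: 9.1
tool_pos: [581.8, 238.0, 80.0]
eef_rot: [-1.453, 1.571, -3.023]
wrist_force: [0.4, 0.1, -0.0]
width: 0.3
```

Emit:
arm_command(
  deltas=[
    [[0, 0, 0], [0, -0.0021, -0.0006], 0],
    [[0, 0, 0], [0, -0.0042, -0.0012], 0],
    [[0, 0, 0], [0, -0.0064, -0.0017], 0],
    [[0, 0, 0], [0, -0.0085, -0.0021], 0],
    [[0, 0, 0], [0, -0.0107, -0.0024], 0],
    [[0, 0, 0], [0, -0.0129, -0.0026], 0],
    [[0, 0, 0], [0, -0.0151, -0.0028], 0],
    [[0, 0, 0], [0, -0.0173, -0.0028], 0],
    [[0, 0, 0], [0, -0.0195, -0.0028], 0],
    [[0, 0, 0], [0, -0.0217, -0.0027], 0],
    [[0, 0, 0], [0, -0.0239, -0.0026], 0],
    [[0, 0, 0], [0, -0.0261, -0.0023], 0],
    [[0, 0, 0], [0, -0.0282, -0.002], 0],
    [[0, 0, 0], [0, -0.0304, -0.0016], 0],
    [[0, 0, 0], [0, -0.0326, -0.0011], 0],
    [[0, 0, 0], [0, -0.0347, -0.0005], 0],
    [[0, 0, 0], [0, -0.0368, 0.0001], 0],
    [[0, 0, 0], [0, -0.0389, 0.0008], 0],
    [[0, 0, 0], [0, -0.0409, 0.0016], 0],
    [[0, 0, 0], [0, -0.0429, 0.0025], 0],
  ],
)

```text
clock: 10.77
tool_pos: [538.9, 235.3, 80.0]
eef_rot: [-1.193, 1.571, -2.763]
wrist_force: [0.8, 0.7, 0.1]
width: 0.6
```

```bash
python3 - <<'E'
from h import *
T=[];im=snapshot("scene")
for i in range(8): snapshot("scene");T.append(get_state()["tool_pos"])
s=get_state();p=np.array([*path([132])[0],80]);print(np.round(T[::3],2),s["clock"],s["wrist_force"],"to 132deg:",R(s).T@(p-np.mean(T[3:],0)))
x,y=(proj("scene",[p])[0]).astype(int)
cv2.imwrite("pics/d1.png",cv2.resize(im[y-50:y+50,x-60:x+60],None,fx=5,fy=5,interpolation=cv2.INTER_CUBIC))
E
```

```text
[[538.76 235.24  79.92]
 [539.28 235.44  80.07]
 [539.32 235.47  80.05]] 11.2167 [-0.61949778 -0.79784542  0.04040742] to 132deg: [ 0.04942569 -0.10748148 -0.22331543]
```

View pics/d1.png

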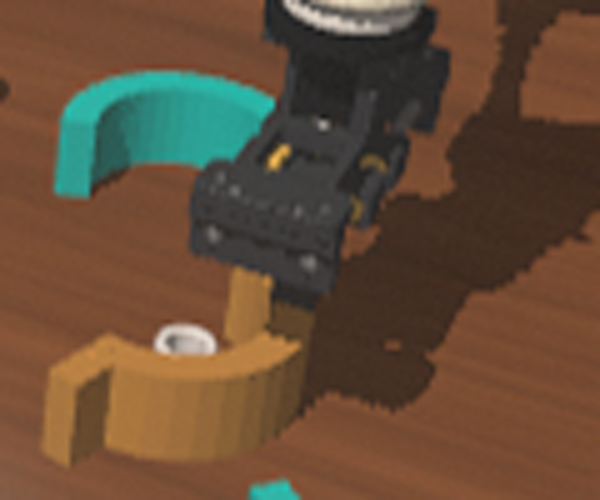

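The fingertips, at about (297,300), are just above the wall. The bearing, bush and turquoise shell are undisturbed. Now the last leg, then straight up.

Emit:
arm_command(
  deltas=[
    [[0, 0, 0], [0, -0.002, 0.0009], 0],
    [[0, 0, 0], [0, -0.0039, 0.002], 0],
    [[0, 0, 0], [0, -0.0059, 0.003], 0],
    [[0, 0, 0], [0, -0.0077, 0.0042], 0],
    [[0, 0, 0], [0, -0.0096, 0.0054], 0],
    [[0, 0, 0], [0, -0.0113, 0.0067], 0],
    [[0, 0, 0], [0, -0.0131, 0.0081], 0],
    [[0, 0, 0], [0, -0.0148, 0.0095], 0],
    [[0, 0, 0], [0, -0.0164, 0.0109], 0],
    [[0, 0, 0], [0, -0.018, 0.0125], 0],
    [[0, 0, 0], [0, -0.0195, 0.0141], 0],
    [[0, 0, 0], [0, -0.0209, 0.0157], 0],
    [[0, 0, 0], [0, -0.0223, 0.0174], 0],
    [[0, 0, 0], [0, -0.0237, 0.0192], 0],
    [[0, 0, 0], [0, -0.0249, 0.021], 0],
    [[0, 0, 0], [0, -0.0261, 0.0228], 0],
    [[0, 0, 0], [0, -0.0273, 0.0247], 0],
    [[0, 0, 0], [0, -0.0283, 0.0266], 0],
    [[0, 0, 0], [0, -0.0293, 0.0286], 0],
    [[0, 0, 0], [0, -0.0302, 0.0306], 0],
  ],
)

```text
clock: 12.88
tool_pos: [508.9, 204.6, 80.0]
eef_rot: [1.423, 1.571, -0.147]
wrist_force: [0.3, 0.1, 0.0]
width: 0.3
```

Emit:
arm_command(
  deltas=[
    [[0, 0, 0], [0, 0, 0], 0],
    [[0, 0, 0], [0, 0, 0], 0],
    [[0, 0, 0], [0, 0, 0], 0],
    [[0, 0, 0], [-0.005, 0, 0], 0],
    [[0, 0, 0], [-0.015, 0, 0], 0],
    [[0, 0, 0], [-0.03, 0, 0], 0],
    [[0, 0, 0], [-0.055, 0, 0], 0],
    [[0, 0, 0], [-0.08, 0, 0], 0],
    [[0, 0, 0], [-0.105, 0, 0], 0],
    [[0, 0, 0], [-0.13, 0, 0], 0],
    [[0, 0, 0], [-0.15, 0, 0], 0],
    [[0, 0, 0], [-0.165, 0, 0], 0],
    [[0, 0, 0], [-0.175, 0, 0], 0],
    [[0, 0, 0], [-0.18, 0, 0], 0],
    [[0, 0, 0], [-0.18, 0, 0], 0],
    [[0, 0, 0], [-0.18, 0, 0], 0],
    [[0, 0, 0], [-0.18, 0, 0], 0],
    [[0, 0, 0], [-0.18, 0, 0], 0],
    [[0, 0, 0], [-0.18, 0, 0], 0],
  ],
)

```text
clock: 14.47
tool_pos: [508.4, 204.6, 258.7]
eef_rot: [-1.245, 1.569, -2.814]
wrist_force: [-0.3, 0.3, -0.8]
width: 0.2
```

```bash
python3 - <<'E'
from h import *
im=snapshot("scene");s=get_state();print(s["clock"],s["tool_pos"],s["wrist_force"],path([174]))
i=cv2.resize(im,None,fx=4,fy=4,interpolation=cv2.INTER_CUBIC)
a=np.radians(PHI+np.arange(0,181,4))
for r in(50,70):
  for p in proj("scene",np.c_[C+r*np.c_[np.cos(a),np.sin(a)],50+0*a]): cv2.circle(i,tuple(int(v) for v in p*4+1.5),1,(255,0,0),-1)
x,y=(proj("scene",[[*C,50]])[0]*4).astype(int)
cv2.imwrite("pics/e1.png",i[y-300:y+200,x-260:x+260])
E
```

```text
14.5167 [508.55890548 204.62675187 258.91913334] [ 0.3224056   0.41052276 -0.28776856] [[508.9602444 205.1168666]]
```

View pics/e1.png

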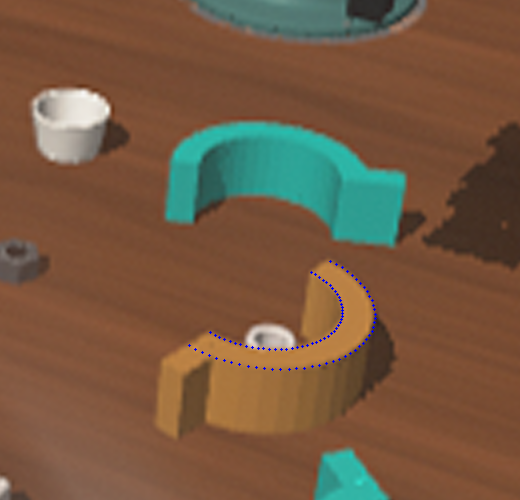

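The bearing has not moved: the overlay fits exactly as it did before the trace. Everything around it is in place and the hand is up. Handing in.

```bash
python3 -c "
from station import *
print(sign_off())"
```

```text
the job is handed in; nothing more can be done
None
```

I traced the top face of the tongued bronze bearing with closed fingertips pointing down, from the tongue end (p1) round the middle of the wall to the plain end (p7). The tips stayed about 5 mm above the face at about 26 mm/s, with two stops of roughly half a second to check position on the way. The hand was then raised straight up, leaving the tips about 184 mm above the face, and I handed the job in at 14.5 s.

- **Tracking:** at the two stops and at p7 the measured position was within about 0.6 mm of the planned line, which rests on a camera calibration good to about 2 mm. Height held at 80.0 mm, and the wrist force stayed at noise level (about 1 N), so there was no sign of contact.
- **Scene:** in the last picture the bearing's outline fell exactly where it did before the trace. The bush, nut, tin and near turquoise shell, which were in view, had not moved.
- **Disagreement:** during the approach the arm read about 5 mm off to one side of p1. I corrected it before going down to the face, and no check failed.

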